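# Open the lever socket and hold the blue module over it for a pin check

## Robot

A 7-joint arm with a two-finger parallel gripper is mounted at the origin on the work surface. World frame = base frame: x ahead of the robot, y to its left, z up, the work surface at z = 0. Lengths are in m, angles in rad, forces in N, time in s.
With the tool pointing down it reaches from about 0.425 to 0.825 m from the base axis. Payload 3.6 kg.
Tool frame: the origin (TCP) lies where the fingers leave the gripper's body, on its centre line; the fingertips stand 84 mm ahead of it and the grasp point (between the pads) lies 65 mm ahead of it (env.tip_reach is the z of the fingertips in the tool frame, in m); z points along the fingers, y is the line along which they close (so a half turn about z gives the same grasp; the last joint's range is limited). The gripper opens to 93 mm and grips with 3 to 60 N. Pads are 15 mm wide; open, the fingers measure 128 mm over their backs; the gripper's body (75 mm by 188 mm) begins 65 mm behind the grasp point.
Start: joints at [1.302, 0.615, -0.013, 1.423, 0.008, 1.103, -0.04], TCP at [0.156, -0.631, 0.303] pointing down, gripper open.
Joint ranges: [-3.12, 3.12], [-0.3, 2.06], [-1.34, 1.32], [0.26, 2.42], [-1.36, 4.5], [0.01, 1.98], [-2.84, 2.84]. Speed limits (rad/s): [2.79, 2.79, 3.14, 3.14, 3.14, 3.14, 3.14].

## Interface

Orientations are given as a 3x3 rotation matrix whose columns are the frame's x, y, z axes.
In Python, from workcell import monitor, grab_frame, camera_info, env, models gives the robot as it stands. The module is installed in compiled form; this text tells all that it offers.
- The arm moves only by the shell command python3 -m crank 'ROWS' [OPENING] [FORCE]. ROWS is JSON, a list that holds one entry, the list of rows, each a list of 4 numbers: the shift along the tool's x, y, z in cm, then the turn about the tool's z in degrees. A call has 1 to 5 rows; each row is the pose to reach, as a shift and turn from the pose commanded when the call began, along the tool's axes at that moment; what a row does not reach only later rows make up. A row lasts 1/10 s, in which the tool goes at most 50 mm and 8.59 degrees, less where a joint would pass 70% of its speed; a pose out of reach is approached as far as the arm can. A call with a gripper value outside its range is refused whole. OPENING is the closure, from -1 (fully open) to 1 (shut), so that 0 is half open, set as the call begins (- or left out, the last holds). The fingers move at their own pace and stop on an object; FORCE is the grip in N (left out, the last holds). Time passes only in rows, so rows that repeat a pose let the fingers close. It gives the time, the measured TCP pose, the force and the opening at its end, in the units of the state.
- monitor.sense(): the state, without advancing time (a new reading comes with each control period).
- grab_frame(name): name is "side" or "top"; returns the picture (400x640x3 uint8, blue, green, red); there is no depth.
- camera_info(name): a dict with "K" (3x3 intrinsics, pixels), "world_from_camera" (4x4, takes a point from camera to world coordinates). Camera axes: x right, y down, z forward; pixel columns grow to the right and rows downward; lengths in m; the calibration is good to about 2 mm. A picture is of the moment at which its call begins. camera_info takes no time and is no camera call.
- env.finish_job(): hands the job in, once; it reports no verdict.
Trained networks look in the newest picture that a camera, given by its name, has taken for a name from the list of things; names that differ only in an ending like _2 or _b are one class to them, and where a whole thing is asked for, a point or a joint stands for the part that bears it (a point fixed in the world has none). Each returns a list of dicts, best first, with "confidence" (0 to 1); they miss things now and then, are a little off and sometimes report something else, mostly with a low value. They report only what shows in the picture. A call takes as long as a camera call. They do not tell look-alikes from the thing itself.
- models.spot_in(thing, camera): "box" ([centre column, centre row, width, height] in pixels, round what is visible of it).
- models.cut_out(thing, camera): "region" (400x640 bool, what is visible of it) and "box" ([centre column, centre row, width, height] in pixels, round what is visible of it).
- models.mark_of(thing, camera): "uv" ([column, row] in pixels: a listed point, or the origin of a listed thing).
The state is a dict: "t": time; "qpos": joint angles; "joint_vel": joint speeds; "joint_efforts": joint torques, N m; "position": TCP position; "eef_rot": TCP orientation; "force": force on the tool from outside, world axes, zero at the start; "ft_torque": the same for the moment, N m; "gripper_width": opening from 0.0 (shut) to 1.0 (fully open).
Only numpy, scipy, OpenCV 4.12 (cv2) and the standard library are available. Lean on these libraries where they do the work, as an engineer would, in place of code of your own. Each camera call takes 0.05 s, during which the arm holds its last target. There are 200 camera calls.

## Task

Swing the red-knobbed lever on the green test socket fully open (upright), then take the blue module out of the tray and carry it over the top of the black connector box without bumping the box. Stop with the module hovering level about a centimetre above the socket, its pin rows centred over and in line with the socket's two slots (either way round), never touching the socket, so the pins can be inspected before seating. Leave the lever open and everything else where it stands, and finish still holding the module steady there: do not lower it or let go.

Things in the scene. Friction and masses are not known exactly. Their poses are not given: they have to be found in the camera images.
- socket: green lever socket, block 100 (x) x 56 (y) x 32 mm high, fixed on a 140 x 90 x 4 mm aluminium plate whose centre is 5 mm along +x. Origin: centre of the block's underside, on the bench. x runs along the two pin slots towards the lever end; z up. Fixed to the bench
- socket_mouth (a point): centre of the socket's top face (32 mm above the bench), axes as the socket's. The two slots (7 mm wide, 76 mm long, 12 mm deep) run along x at y = +10.5 and -10.5 mm
- lever (a joint): angle of the socket's lever (rad): 0 = shut, the lever points along the socket's +x, away from the block, rising 0.17 rad above level; grows as the knob swings up; 1.4 = stop, fully open, upright. It starts shut or slightly raised. Friction hinge (about 0.05 N m): it stays where it is left
- lever_knob (a point): centre of the lever's red knob, a 16 mm thick, 24 mm long cylinder lying along the socket's y (the hinge direction), on a steel arm 8 mm wide; 65 mm from the hinge axis. It can be pinched from above across its 24 mm length and swung in an arc with the tool kept pointing down
- lever_hinge (a point): point on the lever's hinge axis, 57 mm along the socket's +x from its centre, 26 mm above the bench; the axis runs along the socket's y. Axes as the socket's
- module_blue: the blue module, about 80 g: brass pin rows 60 mm long, 3 mm thick, 8 mm tall at y = +10.5 and -10.5 mm, a green board 72 (x) x 32 (y) x 4 mm above them, then a blue can 58 (x) x 32 (y) x 26 mm; 38 mm tall in all. Origin: centre of its underside, level with the pin tips; x along its length, z up. Grip it across y
- module_yellow: yellow module, same shape and size as the blue one, to be left alone
- module_grey: grey module, same shape and size as the blue one, to be left alone
- tray: fixed black tray, 100 (x) x 236 (y) mm, floor 4 mm thick, rim 10 mm high. The three modules stand on its floor in a row along y, 76 mm apart, in any order, each roughly along the tray's x. Origin: centre of the underside
- connector_box: fixed black box 260 (x) x 60 (y) x 58 mm with steel connectors on top, 78 mm high in all, lying between the tray and the socket. Origin: centre of its underside; x along its length
- spool: orange spool, 60 mm diameter, 52 mm high, origin under its centre; bystander
- mug: blue mug, 80 mm diameter, 90 mm high, origin under its centre; bystander
- multimeter: yellow multimeter, 150 x 80 x 38 mm, lying flat, origin under its centre; bystander
- cleaner: white bottle with red cap, 56 mm diameter, 130 mm high, origin under its centre; bystander
Mind the look-alikes: they are no part of the job. There is more than one size of the module_blue; the job needs the largest. Leave any orange look-alike of the socket alone.

How it is judged:
By the outcome, as a careful person would: the job done as asked, in the order asked, and still so for the second after the job is handed in, while the arm keeps its last pose, push and grip.
It also fails if it takes over 61 s, if anything falls off the work surface, if the arm or the gripper's body presses on something with over 40 N, if the wrist force passes 120 N, or if a joint passes its speed limit or range.

## Working session

There is one attempt and no reset: what is moved stays moved. The work goes in short steps, Python scripts to look and compute and a shell command to move; the robot and the scene stay as the last step left them, time stands still between calls to the robot, and variables do not carry over. Pictures are saved under pics/ and viewed, on a budget of 10 in all, crops included, one or two more only if the job needs it, and the job is handed in when it is done.

```bash
mkdir -p pics; cat > h.py <<'E'
import numpy as np, cv2
from workcell import monitor, grab_frame, camera_info, env, models
def ray(cam,uv):
    c=camera_info(cam);T=np.array(c["world_from_camera"]);K=np.array(c["K"])
    d=T[:3,:3]@np.linalg.solve(K,[uv[0],uv[1],1.]);return T[:3,3],d
def atz(cam,uv,z):
    o,d=ray(cam,uv);return o+d*(z-o[2])/d[2]
def proj(cam,P):
    c=camera_info(cam);T=np.linalg.inv(np.array(c["world_from_camera"]));K=np.array(c["K"])
    p=K@(T[:3,:3]@np.array(P,float)+T[:3,3]);return p[:2]/p[2]
def tri(uvs):
    A=np.zeros((3,3));b=np.zeros(3)
    for cam,uv in uvs.items():
        o,d=ray(cam,uv);d=d/np.linalg.norm(d);M=np.eye(3)-np.outer(d,d);A+=M;b+=M@o
    return np.linalg.solve(A,b)
E
python3 - <<'E'
from h import *
np.set_printoptions(precision=3,suppress=True)
for c in("top","side"):
    cv2.imwrite(f"pics/{c}0.png",grab_frame(c)); i=camera_info(c);print(c,np.array(i["K"]).tolist(),np.array(i["world_from_camera"]))
    for n in("socket","socket_mouth","lever_knob","lever_hinge","module_blue","tray","connector_box"):
        print(n,[(np.round(r["uv"],1).tolist(),round(r["confidence"],2)) for r in models.mark_of(n,c)][:4])
s=monitor.sense();print(s)
E
```

```text
top [[482.66846577338504, 0.0, 316.40930107849204], [0.0, 482.66846577338504, 197.30609030962265], [0.0, 0.0, 1.0]] [[ 0.008 -0.981  0.196  0.203]
 [-1.    -0.005  0.015  0.014]
 [-0.013 -0.196 -0.98   1.584]
 [ 0.     0.     0.     1.   ]]
socket [([246.6, 214.2], 0.82), ([241.1, 296.0], 0.59), ([241.4, 214.8], 0.3)]
socket_mouth [([237.8, 295.6], 0.91), ([244.1, 211.6], 0.84), ([390.9, 195.9], 0.72)]
lever_knob [([255.0, 178.6], 0.6), ([245.3, 255.2], 0.39)]
lever_hinge [([242.5, 278.4], 0.78), ([249.9, 199.3], 0.68)]
module_blue [([389.6, 195.8], 0.57), ([388.5, 167.9], 0.56), ([412.4, 159.9], 0.4), ([470.1, 177.8], 0.3)]
tray [([409.8, 203.4], 0.97)]
connector_box [([329.0, 194.2], 0.73), ([406.4, 201.4], 0.27)]
side [[452.9965644936992, 0.0, 316.6726268054979], [0.0, 452.9965644936992, 196.7997149560353], [0.0, 0.0, 1.0]] [[ 0.997 -0.043  0.062  0.423]
 [-0.074 -0.739  0.67  -0.951]
 [ 0.017 -0.672 -0.74   1.105]
 [ 0.     0.     0.     1.   ]]
socket [([224.4, 153.6], 0.88), ([324.1, 259.6], 0.69), ([319.9, 305.3], 0.67), ([293.7, 152.2], 0.61)]
socket_mouth [([222.1, 147.0], 0
[... 161 characters left out ...]
12.0], 0.73)]
module_blue [([361.7, 265.0], 0.64), ([322.4, 263.5], 0.53), ([318.5, 307.1], 0.32)]
tray [([322.7, 281.0], 0.95)]
connector_box [([324.6, 209.7], 0.56)]
{'t': 0.8, 'qpos': array([ 1.302,  0.615, -0.013,  1.423,  0.008,  1.103, -0.04 ]), 'joint_vel': array([ 0.   , -0.002, -0.001, -0.003, -0.001,  0.001,  0.001]), 'joint_efforts': array([ -0.   , -45.878,   0.209, -16.603,  -0.061,   0.013,   0.   ]), 'position': array([ 0.156, -0.631,  0.303]), 'eef_rot': array([[ 0.971,  0.239,  0.   ],
       [ 0.239, -0.971, -0.   ],
       [ 0.   ,  0.   , -1.   ]]), 'force': array([ 0.021,  0.897, -0.942]), 'ft_torque': array([-0.026,  0.045,  0.009]), 'gripper_width': 1.0005324349835323}
```

```bash
python3 - <<'E'
import cv2,numpy as np
a=cv2.imread("pics/top0.png")[130:340,190:500];cv2.imwrite("pics/top0c.png",cv2.resize(a,(800,542),interpolation=cv2.INTER_CUBIC))
a=cv2.imread("pics/side0.png")[110:360,150:480];cv2.imwrite("pics/side0c.png",cv2.resize(a,(792,600),interpolation=cv2.INTER_CUBIC))
E
```

```text
(no output)
```

View pics/top0c.png

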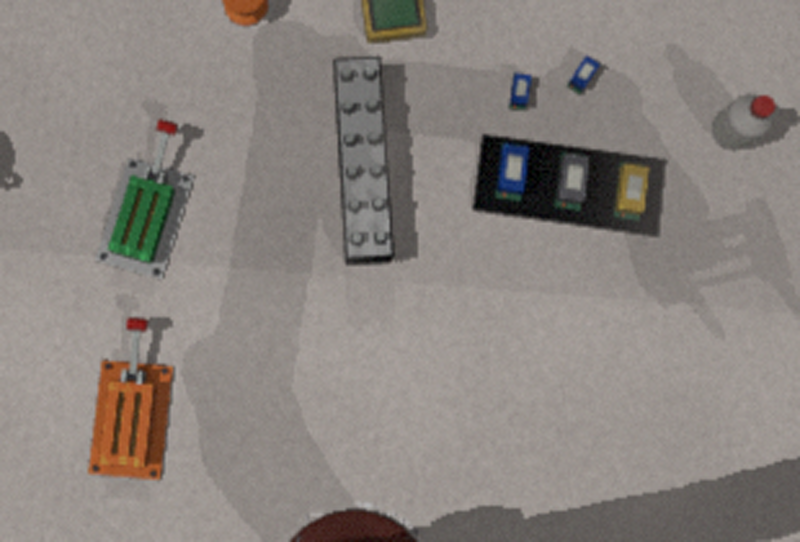

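View pics/side0c.png

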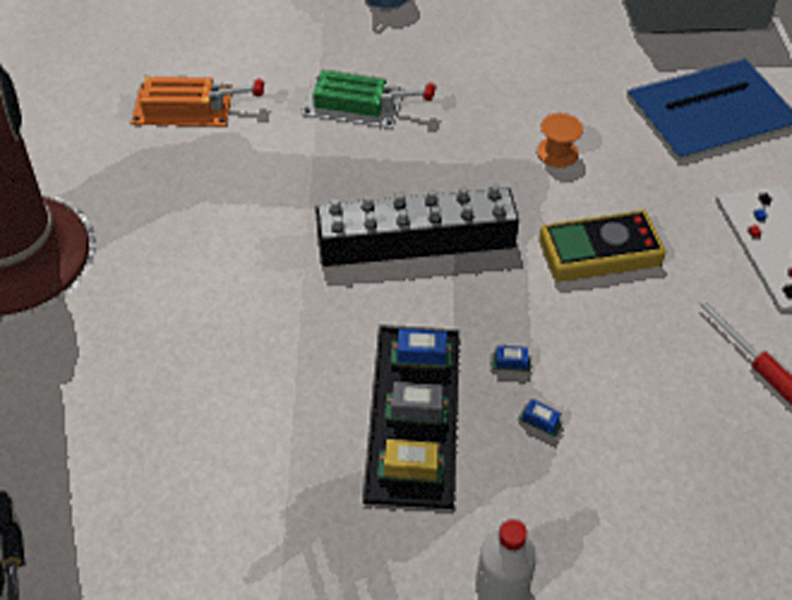

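```bash
cat >> h.py <<'E'
from scipy.optimize import minimize
S=8
def mask(img,col,box):
    b,g,r=[img[...,i].astype(float)+1 for i in range(3)]
    m={"green":(g>1.35*r)&(g>1.25*b)&(g>45),"blue":(b>1.5*r)&(b>1.25*g)&(b>50),"red":(r>2*g)&(r>2*b)&(r>70)}[col]
    o=np.zeros(m.shape,np.uint8);x0,y0,x1,y1=box;o[y0:y1,x0:x1]=m[y0:y1,x0:x1]
    n,l,st,_=cv2.connectedComponentsWithStats(o,connectivity=8)
    if n<2: return o
    o=(l==1+np.argmax(st[1:,4])).astype(np.uint8);return o
def hullfill(o):
    p=cv2.findNonZero(o);h=cv2.convexHull(p);r=np.zeros_like(o);cv2.fillConvexPoly(r,h,1);return r
def boxpts(x,y,yaw,L,W,z0,z1):
    c,s=np.cos(yaw),np.sin(yaw)
    return [(x+c*a-s*b,y+s*a+c*b,z) for a in(-L/2,L/2) for b in(-W/2,W/2) for z in(z0,z1)]
def fit(masks,x0,L,W,z0,z1):
    crops={}
    for cam,m in masks.items():
        ys,xs=np.nonzero(m);a,b,c,d=xs.min()-6,ys.min()-6,xs.max()+7,ys.max()+7
        crops[cam]=(a,b,m[b:d,a:c].astype(float))
    def cost(p):
        e=0
        for cam,(a,b,m) in crops.items():
            q=np.array([proj(cam,P) for P in boxpts(*p,L,W,z0,z1)])
            q=((q-[a,b]+.5)*S*16-8).astype(np.int32)
            r=np.zeros((m.shape[0]*S,m.shape[1]*S),np.uint8)
            cv2.fillConvexPoly(r,cv2.convexHull(q.reshape(-1,1,2)),255,shift=4)
            r=cv2.resize(r,m.shape[::-1],interpolation=cv2.INTER_AREA)/255.
            e+=np.sum((r-m)**2)
        return e
    best=None
    for dy in(-.1,0,.1):
        v=np.array(x0)+[0,0,dy]
        r=minimize(cost,v,method="Nelder-Mead",options=dict(initial_simplex=[v,v+[.01,0,0],v+[0,.01,0],v+[0,0,.12]],xatol=1e-4,fatol=.01))
        if best is None or r.fun<best.fun:best=r
    return best.x,best.fun,{c:int(m.sum()) for c,m in masks.items()}
E
cat > m1.py <<'E'
from h import *
np.set_printoptions(precision=4,suppress=True)
I={c:cv2.imread(f"pics/{c}0.png") for c in("top","side")}
g={"top":mask(I["top"],"green",(225,180,275,245)),"side":mask(I["side"],"green",(270,130,330,170))}
gm={c:hullfill(m) for c,m in g.items()}
for s in({"top":gm["top"]},{"side":gm["side"]},gm): print("socket",fit(s,(.56,.23,-.3),.1,.056,0.004,.032))
bm={"top":mask(I["top"],"blue",(375,180,402,212)),"side":mask(I["side"],"blue",(305,240,345,270))}
bh={c:hullfill(m) for c,m in bm.items()}
c0=atz("top",(389,195),.03)
for s in({"top":bh["top"]},{"side":bh["side"]},bh): print("module",fit(s,(c0[0],c0[1],-.1),.058,.032,.016,.042))
k={"top":mask(I["top"],"red",(240,165,270,190)),"side":mask(I["side"],"red",(315,130,345,160))}
kc={c:np.array([x.mean() for x in np.nonzero(m)[::-1]]) for c,m in k.items()}
P=tri(kc);print("knob",kc,P,[proj(c,P)-kc[c] for c in kc])
print("mods",c0,"tray",tri({"top":(409.8,203.4),"side":(322.7,281)}),"cbox",tri({"top":(329,194.2),"side":(324.6,209.7)}))
for n,t,s in(("mouth",(244.1,211.6),(296.9,142.6)),("hinge",(249.9,199.3),(311.8,148))): print(n,tri({"top":t,"side":s}))
E
python3 m1.py
```

```text
socket (array([ 0.5867,  0.2033, -0.28  ]), np.float64(586.0), {'top': 586})Traceback (most recent call last):
  File "m1.py", line 6, in <module>
    for s in({"top":gm["top"]},{"side":gm["side"]},gm): print("socket",fit(s,(.56,.23,-.3),.1,.056,0.004,.032))
                                                                       ~~~^^^^^^^^^^^^^^^^^^^^^^^^^^^^^^^^^^^^
  File "h.py", line 48, in fit
    r=minimize(cost,v,method="Nelder-Mead",options=dict(initial_simplex=[v,v+[.01,0,0],v+[0,.01,0],v+[0,0,.12]],xatol=1e-4,fatol=.01))
    res = _minimize_neldermead(fun, x0, args, callback, bounds=bounds,
                               **options)
    fxc = func(xc)
    fx = function(np.copy(x), *(wrapper_args + args))
  File "h.py", line 38, in cost
    q=np.array([proj(cam,P) for P in boxpts(*p,L,W,z0,z1)])
                ~~~~^^^^^^^
  File "h.py", line 9, in proj
    c=camera_info(cam);T=np.linalg.inv(np.array(c["world_from_camera"]));K=np.array(c["K"])
ValueError: time passes only in moves, steps and waits
```

```bash
sed -i '3i _c={}\ndef ci(n):\n    if n not in _c: _c[n]=camera_info(n)\n    return _c[n]' h.py; sed -i 's/c=camera_info(cam)/c=ci(cam)/' h.py
sed -i 's/^gm=/s0=atz("top",(244,213),.02);c0=atz("top",(389,195),.03);print(s0,c0)\ngm=/;s/(.56,.23,-.3)/(s0[0],s0[1],-.3)/' m1.py; time python3 m1.py
```

```text
[0.4624 0.2756 0.02  ] [ 0.5233 -0.2005  0.03  ]
socket (array([ 0.4585,  0.2743, -0.2709]), np.float64(13.80405997693195), {'top': 586})
socket (array([ 0.454 ,  0.2713, -0.2811]), np.float64(11.107035755478663), {'side': 476})
socket (array([ 0.4567,  0.2734, -0.2769]), np.float64(60.76990388312188), {'top': 586, 'side': 476})
module (array([ 0.5243, -0.1984, -0.1035]), np.float64(8.020392156862744), {'top': 215})
module (array([ 0.5217, -0.2005, -0.1422]), np.float64(10.423421760861206), {'side': 301})
module (array([ 0.5225, -0.1996, -0.1404]), np.float64(35.5037139561707), {'top': 215, 'side': 301})
knob {'top': array([254.125 , 178.7083]), 'side': array([328.5, 147.5])} [0.572  0.2426 0.0423] [array([0.0359, 0.3523]), array([ 0.317 , -0.0947])]
mods [ 0.5233 -0.2005  0.03  ] tray [ 0.5051 -0.2728 -0.0002] cbox [ 0.535  -0.0038 -0.0061]
mouth [0.4618 0.271  0.0454]
hinge [0.51   0.2569 0.0288]
real	0m1.718s
user	0m2.237s
sys	0m0.179s
```

```bash
cat > go.py <<'E'
import sys,json;from h import *
# go.py x y z yaw(socket/module yaw, rad): shift (cm) and turn (deg) from the present pose; branch: tool y ~ +world y
s=monitor.sense();R=np.array(s["eef_rot"]);p=np.array(s["position"])
x,y,z,w=map(float,sys.argv[1:5]);d=R.T@(np.array([x,y,z])-p)*100
cur=np.arctan2(R[1,1],R[0,1]);tgt=np.pi/2+w;t=-np.degrees(tgt-cur)
print("t",round(s["t"],2),"pos",p.round(4),"yaw",round(cur-np.pi/2,4),"F",np.round(s["force"],1),"w",round(s["gripper_width"],3),"q",np.round(s["qpos"],2))
print("shift cm",d.round(2),"turn",round(t,1),"or",round((t+360)%360,1))
E
python3 go.py .5 -.2 .3 -.277; python3 go.py .572 .2426 .18 -.277
```

```text
t 0.8 pos [ 0.1557 -0.6311  0.3028] yaw -2.8997 F [ 0.   0.9 -0.9] w 1.001 q [ 1.3   0.61 -0.01  1.42  0.01  1.1  -0.04]
shift cm [ 43.76 -33.61   0.28] turn -150.3 or 209.7
t 0.8 pos [ 0.1557 -0.6311  0.3028] yaw -2.8997 F [ 0.   0.9 -0.9] w 1.001 q [ 1.3   0.61 -0.01  1.42  0.01  1.1  -0.04]
shift cm [ 61.35 -74.85  12.28] turn -150.3 or 209.7
```

```bash
python3 -m crank '[[[44,-34,0,-43],[44,-34,0,-43],[44,-34,0,-43],[44,-34,0,-43],[44,-34,0,-43]]]' -1; python3 go.py .5 -.2 .3 -.277
```

```text
t: 1.3
position: [0.3121, -0.4337, 0.3031]
eef_rot: [[0.542, 0.84, 0.001], [0.84, -0.542, -0.001], [-0.0, 0.001, -1.0]]
force: [1.7, 0.5, -0.8]
gripper_width: 1.003
t 1.3 pos [ 0.3121 -0.4337  0.3031] yaw -2.1438 F [ 1.7  0.5 -0.8] w 1.003 q [ 1.07  0.44 -0.24  1.75  0.13  0.96  0.21]
shift cm [29.82  3.12  0.31] turn -107.0 or 253.0
```

```bash
python3 -m crank '[[[30,3,0,-43],[30,3,0,-43],[30,3,0,-43],[30,3,0,-43],[30,3,0,-43]]]'; python3 go.py .572 .2426 .3 -.277
```

```text
t: 1.8
position: [0.469, -0.2392, 0.3032]
eef_rot: [[-0.176, 0.984, 0.001], [0.984, 0.176, -0.001], [-0.001, 0.001, -1.0]]
force: [0.3, -0.5, 0.2]
gripper_width: 0.997
t 1.8 pos [ 0.469  -0.2392  0.3032] yaw -1.3942 F [ 0.3 -0.5  0.2] w 0.997 q [ 0.75  0.46 -0.47  1.77  0.24  0.97  0.36]
shift cm [45.63 18.6   0.29] turn -64.0 or 296.0
```

```bash
python3 -m crank '[[[45.6,18.6,0,-43],[45.6,18.6,0,-43],[45.6,18.6,0,-43],[45.6,18.6,0,-43],[45.6,18.6,0,-43]]]'; python3 go.py .572 .2426 .3 -.277
```

```text
t: 2.3
position: [0.522, 0.0051, 0.3032]
eef_rot: [[-0.799, 0.601, 0.001], [0.601, 0.799, -0.0], [-0.001, 0.0, -1.0]]
force: [0.7, -0.6, -0.2]
gripper_width: 1.0
t 2.3 pos [0.522  0.0051 0.3032] yaw -0.6444 F [ 0.7 -0.6 -0.2] w 1.0 q [ 0.41  0.49 -0.69  1.78  0.37  1.    0.5 ]
shift cm [10.27 21.99  0.31] turn -21.0 or 339.0
```

```bash
python3 -m crank '[[[10.3,22,8,-21],[10.3,22,8,-21],[10.3,22,8,-21],[10.3,22,8,-21],[10.3,22,8,-21]]]'; python3 go.py .572 .2426 .115 -.277
```

```text
t: 2.8
position: [0.5723, 0.2371, 0.2239]
eef_rot: [[-0.96, 0.28, 0.0], [0.28, 0.96, -0.0], [-0.001, -0.0, -1.0]]
force: [0.2, -0.1, 0.8]
gripper_width: 1.002
t 2.8 pos [0.5723 0.2371 0.2239] yaw -0.2842 F [ 0.2 -0.1  0.8] w 1.002 q [-0.03  0.74 -0.69  1.6   0.53  1.    0.4 ]
shift cm [ 0.18  0.52 10.89] turn -0.4 or 359.6
```

```bash
python3 - <<'E'
from h import *
a=grab_frame("top");b=grab_frame("side")
for c in("top","side"):
    for n in ("lever_knob",): print(c,[(np.round(r["uv"],1).tolist(),round(r["confidence"],2)) for r in models.mark_of(n,c)][:3])
    P=[.572,.2426,.0423];print(proj(c,P))
    s=monitor.sense();R=np.array(s["eef_rot"]);p=np.array(s["position"]);print("grasp",proj(c,p+R[:,2]*.084))
a=cv2.resize(a[120:250,200:330],(400,400),interpolation=cv2.INTER_CUBIC);b=cv2.resize(b[60:190,250:380],(400,400),interpolation=cv2.INTER_CUBIC)
cv2.imwrite("pics/p3.png",np.hstack([a,b]))
E
```

```text
top [([254.3, 178.3], 0.54)]
[254.16972991 179.0620395 ]
grasp [250.54641023 172.3562795 ]
side [([334.4, 149.2], 0.52), ([259.0, 148.6], 0.42)]
[328.81486783 147.40545305]
grasp [329.7573261  126.62908277]
```

View pics/p3.png

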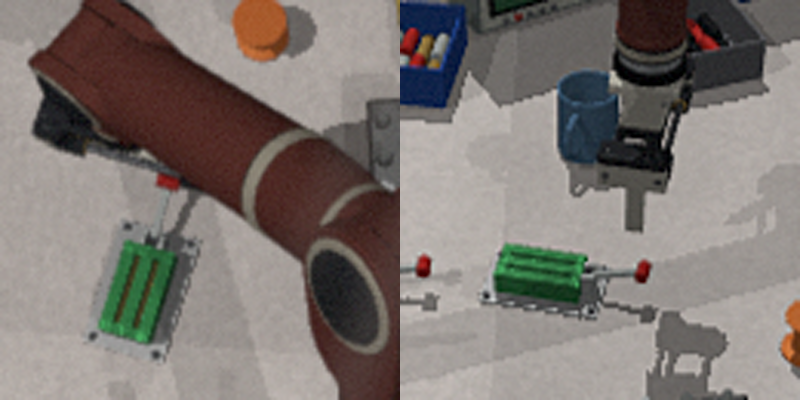

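```bash
python3 -m crank '[[[0.2,0.5,5,0],[0.2,0.5,9,0],[0.2,0.5,11.4,0],[0.2,0.5,11.4,0],[0.2,0.5,11.4,0]]]' && python3 -m crank '[[[0,0,0,0],[0,0,0,0],[0,0,0,0],[0,0,0,0],[0,0,0,0]]]' 1 12; python3 go.py .572 .2426 .110 -.277
```

```text
t: 3.5
position: [0.5721, 0.2395, 0.1116]
eef_rot: [[-0.959, 0.282, 0.001], [0.282, 0.959, -0.0], [-0.001, 0.0, -1.0]]
force: [1.1, -0.2, 0.7]
gripper_width: 0.996
t: 4.0
position: [0.5712, 0.2411, 0.1109]
eef_rot: [[-0.96, 0.279, 0.0], [0.279, 0.96, 0.0], [-0.0, 0.0, -1.0]]
force: [-0.6, 0.6, -0.9]
gripper_width: 0.617
t 4.0 pos [0.5712 0.2411 0.1109] yaw -0.2832 F [-0.6  0.6 -0.9] w 0.617 q [-0.09  0.87 -0.6   1.68  0.65  0.8   0.3 ]
shift cm [-0.04  0.17  0.09] turn -0.4 or 359.6
```

```bash
python3 -m crank '[[[0,0,0,0],[0,0,0,0],[0,0,0,0],[0,0,0,0],[0,0,0,0]]]';  python3 -m crank '[[[0,0,0,0],[0,0,0,0],[0,0,0,0],[0,0,0,0]]]';python3 go.py .572 .2426 .110 -.277
```

```text
t: 4.5
position: [0.5711, 0.2408, 0.1105]
eef_rot: [[-0.96, 0.279, -0.0], [0.279, 0.96, -0.0], [0.0, -0.0, -1.0]]
force: [0.3, -1.0, 0.6]
gripper_width: 0.258
t: 4.9
position: [0.5711, 0.2408, 0.1105]
eef_rot: [[-0.96, 0.28, -0.0], [0.28, 0.96, -0.0], [0.0, -0.0, -1.0]]
force: [0.2, -0.5, -0.1]
gripper_width: 0.255
t 4.9 pos [0.5711 0.2408 0.1105] yaw -0.2833 F [ 0.2 -0.5 -0.1] w 0.255 q [-0.09  0.87 -0.6   1.68  0.65  0.8   0.3 ]
shift cm [-0.04  0.19  0.05] turn -0.4 or 359.6
```

```bash
python3 -m crank '[[[0.26,0,-0.8,0],[0.63,0,-1.57,0],[1.08,0,-2.27,0],[1.63,0,-2.92,0],[2.26,0,-3.48,0]]]'; python3 go.py .572 .2426 .110 -.277
```

```text
t: 5.4
position: [0.549, 0.247, 0.1461]
eef_rot: [[-0.96, 0.28, 0.0], [0.28, 0.96, -0.001], [-0.001, -0.001, -1.0]]
force: [0.0, -0.5, -3.7]
gripper_width: 0.258
t 5.4 pos [0.549  0.247  0.1461] yaw -0.2833 F [ 0.  -0.5 -3.7] w 0.258 q [-0.09  0.81 -0.63  1.71  0.61  0.83  0.29]
shift cm [-2.33  0.22  3.61] turn -0.4 or 359.6
```

```bash
python3 -m crank '[[[0.7,0,-0.49,0],[1.5,0,-0.9,0],[2.3,0,-1.18,0],[3.13,0,-1.35,0],[4.04,0,-1.41,0]]]'; python3 -m crank '[[[0.15,0,0,0],[0.3,0,0,0],[0.3,0,0,0]]]';python3 go.py .572 .2426 .110 -.277
```

```text
t: 5.9
position: [0.5107, 0.2579, 0.1603]
eef_rot: [[-0.96, 0.281, 0.002], [0.281, 0.96, -0.002], [-0.002, -0.001, -1.0]]
force: [1.2, -4.2, 2.9]
gripper_width: 0.251
t: 6.2
position: [0.5073, 0.259, 0.1602]
eef_rot: [[-0.96, 0.28, -0.0], [0.28, 0.96, -0.002], [-0.0, -0.002, -1.0]]
force: [-0.7, -5.9, 6.6]
gripper_width: 0.259
t 6.2 pos [0.5073 0.259  0.1602] yaw -0.2833 F [-0.7 -5.9  6.6] w 0.259 q [-0.12  0.75 -0.64  1.8   0.6   0.8   0.22]
shift cm [-6.67  0.24  5.02] turn -0.4 or 359.6
```

```bash
python3 -m crank '[[[0.2,0,0.1,0],[0.4,0,0.2,0],[0.4,0,0.2,0]]]';python3 - <<'E'
from h import *
a=grab_frame("top");b=grab_frame("side")
for c,P in(("top",(.5115,.2578,.091)),("side",(.5115,.2578,.091))): print(c,proj(c,P))
k=mask(b,"red",(285,110,330,160));print("side red",[x.mean() for x in np.nonzero(k)[::-1]],k.sum())
a=cv2.resize(a[150:250,210:310],(400,400),interpolation=cv2.INTER_CUBIC);b=cv2.resize(b[90:190,260:360],(400,400),interpolation=cv2.INTER_CUBIC)
cv2.imwrite("pics/p4.png",np.hstack([a,b]))
E
```

```text
t: 6.5
position: [0.504, 0.26, 0.1592]
eef_rot: [[-0.96, 0.28, 0.002], [0.28, 0.96, -0.002], [-0.002, -0.002, -1.0]]
force: [-0.7, -5.6, 12.1]
gripper_width: 0.255
top [246.58922889 194.04861651]
side [311.5020612  134.50491391]
side red [np.float64(nan), np.float64(nan)] 0<stdin>:4: RuntimeWarning: Mean of empty slice.
  ret = ret.dtype.type(ret / rcount)
```

View pics/p4.png

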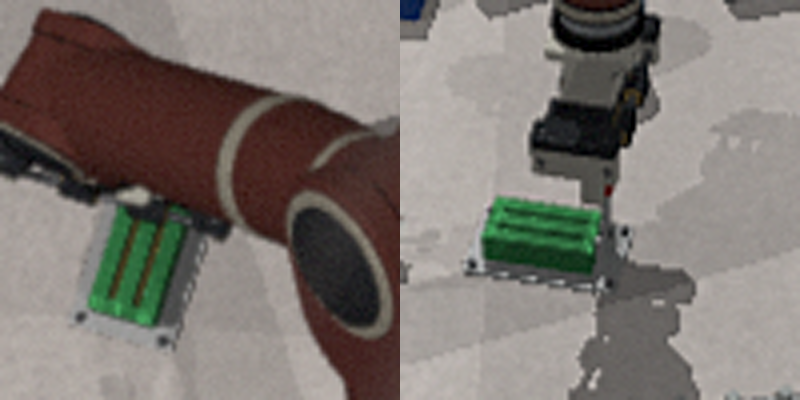

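```bash
python3 -m crank '[[[0,0,0,0],[0,0,0,0],[0,0,0,0],[0,0,0,0],[0,0,0,0]]]' -1; python3 -m crank '[[[0,0,-4,0],[0,0,-8,0],[0,-4,-12,0],[0,-8,-14,0],[0,-13,-14,0]]]'; python3 go.py .5225 -.1996 .28 -.14
```

```text
t: 7.1
position: [0.5036, 0.2611, 0.1572]
eef_rot: [[-0.96, 0.279, -0.001], [0.279, 0.96, 0.001], [0.001, 0.001, -1.0]]
force: [-0.2, -0.4, -0.3]
gripper_width: 0.638
t: 7.6
position: [0.4687, 0.1379, 0.3007]
eef_rot: [[-0.961, 0.277, 0.007], [0.277, 0.961, 0.004], [-0.006, 0.006, -1.0]]
force: [1.5, -0.4, -0.3]
gripper_width: 0.994
t 7.6 pos [0.4687 0.1379 0.3007] yaw -0.2805 F [ 1.5 -0.4 -0.3] w 0.994 q [ 0.22  0.47 -0.81  1.87  0.41  0.97  0.53]
shift cm [-14.5  -30.96   1.98] turn -8.0 or 352.0
```

```bash
python3 -m crank '[[[-3,-5,1,-2],[-6,-12,1,-4],[-9,-18,1,-6],[-12,-24,1,-8],[-14.5,-31,2,-8]]]' -0.2; python3 - <<'E'
import sys;from h import *
I=cv2.imread("pics/top0.png");J=cv2.imread("pics/side0.png")
K=grab_frame("side");k=mask(K,"red",(285,100,345,160))
c=[x.mean() for x in np.nonzero(k)[::-1]];print("knob side",c,"expect open",proj("side",(.5115,.2578,.091)))
f=lambda a:cv2.resize(a,(266,360),interpolation=cv2.INTER_CUBIC)
cv2.imwrite("pics/p5.png",np.hstack([f(I[140:230,360:426]),f(J[230:335,300:378]),f(K[95:185,270:336])]))
E
python3 go.py .5225 -.1996 .28 -.14
```

```text
t: 8.1
position: [0.5102, -0.1106, 0.2845]
eef_rot: [[-0.99, 0.143, 0.002], [0.143, 0.99, 0.001], [-0.002, 0.001, -1.0]]
force: [0.9, 0.5, 0.4]
gripper_width: 0.629
knob side [np.float64(nan), np.float64(nan)] expect open [311.5020612  134.50491391]
t 8.15 pos [ 0.5101 -0.1223  0.2823] yaw -0.1591 F [ 0.  -7.2 -1.7] w 0.608 q [ 0.71  0.55 -0.81  1.8   0.48  1.    1.12]
shift cm [-2.45 -7.44  0.28] turn -1.1 or 358.9<stdin>:4: RuntimeWarning: Mean of empty slice.
  ret = ret.dtype.type(ret / rcount)
```

View pics/p5.png

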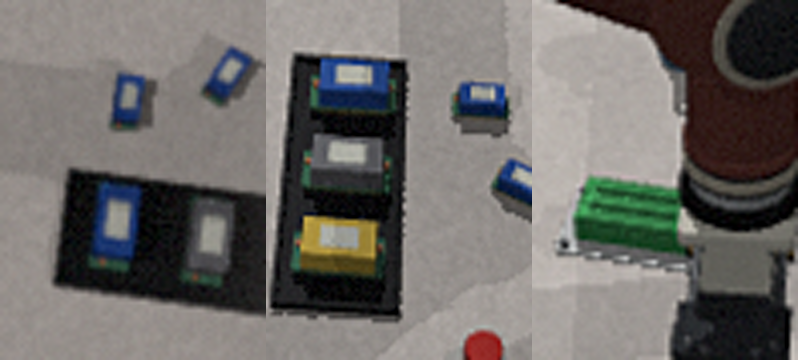

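```bash
python3 -m crank '[[[-2.5,-7.4,0,-1.5],[-2.5,-7.4,0,-1.5],[-2.5,-7.4,4,-1.5],[-2.5,-7.4,8,-1.5],[-2.5,-7.4,10,-1.5]]]'; python3 go.py .523 -.1995 .099 -.13;  python3 - <<'E'
from h import *
K=grab_frame("top");L=grab_frame("side");k=mask(L,"red",(285,100,345,160));ys,xs=np.nonzero(k);print("knob side",xs.mean(),ys.mean(),k.sum(),"expect open",proj("side",(.5115,.2578,.091)))
k=mask(K,"red",(230,170,265,215));ys,xs=np.nonzero(k);print("knob top",xs.mean(),ys.mean(),k.sum(),"expect open",proj("top",(.5115,.2578,.091)))
f=lambda a:cv2.resize(a,(400,400),interpolation=cv2.INTER_CUBIC)
cv2.imwrite("pics/p6.png",np.hstack([f(L[90:180,260:350]),f(L[190:290,275:375])]))
E
```

```text
t: 8.65
position: [0.5222, -0.1855, 0.1809]
eef_rot: [[-0.993, 0.118, -0.005], [0.118, 0.993, 0.002], [0.005, 0.001, -1.0]]
force: [-0.8, 0.3, 0.6]
gripper_width: 0.602
t 8.65 pos [ 0.5222 -0.1855  0.1809] yaw -0.1182 F [-0.8  0.3  0.6] w 0.602 q [ 0.75  0.72 -0.72  1.82  0.62  0.84  1.17]
shift cm [-0.28 -1.39  8.19] turn 0.7 or 0.7
knob side 330.35714285714283 127.07142857142857 14 expect open [311.5020612  134.50491391]
knob top 246.27586206896552 193.82758620689654 29 expect open [246.58922889 194.04861651]
```

View pics/p6.png

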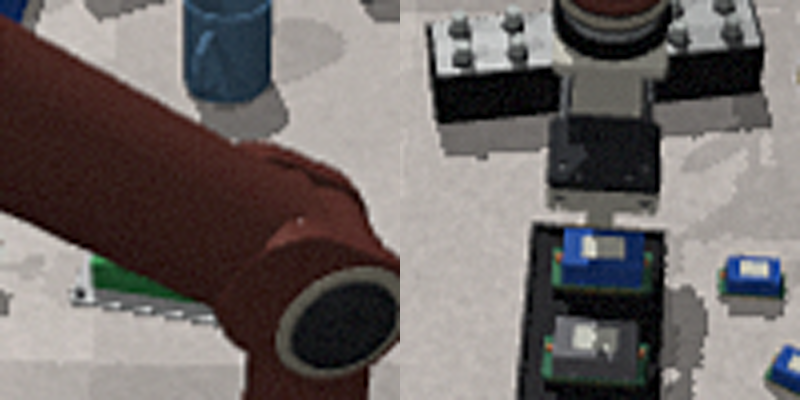

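```bash
python3 -m crank '[[[0,0,0,0],[0,0,0,0]]]'; python3 go.py .523 -.1995 .099 -.13
```

```text
t: 8.95
position: [0.5249, -0.1852, 0.1857]
eef_rot: [[-0.993, 0.117, 0.003], [0.117, 0.993, -0.0], [-0.003, 0.0, -1.0]]
force: [0.0, 0.9, 0.5]
gripper_width: 0.606
t 8.95 pos [ 0.5249 -0.1852  0.1857] yaw -0.1172 F [0.  0.9 0.5] w 0.606 q [ 0.75  0.72 -0.72  1.82  0.62  0.85  1.17]
shift cm [ 0.05 -1.45  8.67] turn 0.7 or 0.7
```

```bash
python3 -m crank '[[[0,-1.45,1,0.7],[0,-1.45,4,0.7],[0,-1.45,6,0.7],[0,-1.45,6,0.7]]]'; python3 go.py .523 -.1995 .099 -.13
```

```text
t: 9.35
position: [0.5204, -0.2014, 0.1219]
eef_rot: [[-0.991, 0.131, -0.005], [0.131, 0.991, 0.0], [0.005, -0.001, -1.0]]
force: [-0.6, -0.3, -0.1]
gripper_width: 0.599
t 9.35 pos [ 0.5204 -0.2014  0.1219] yaw -0.1316 F [-0.6 -0.3 -0.1] w 0.599 q [ 0.73  0.8  -0.65  1.85  0.71  0.74  1.12]
shift cm [-0.24  0.22  2.29] turn -0.1 or 359.9
```

```bash
python3 -m crank '[[[0,0,1.2,0],[0,0,2.6,0],[0,0,2.6,0],[0,0,2.6,0]]]'; python3 go.py .523 -.1995 .099 -.13
```

```text
t: 9.75
position: [0.5222, -0.1998, 0.0981]
eef_rot: [[-0.992, 0.129, -0.0], [0.129, 0.992, 0.0], [0.0, 0.0, -1.0]]
force: [0.6, 0.2, 0.1]
gripper_width: 0.599
t 9.75 pos [ 0.5222 -0.1998  0.0981] yaw -0.1294 F [0.6 0.2 0.1] w 0.599 q [ 0.7   0.84 -0.62  1.86  0.74  0.69  1.09]
shift cm [-0.07  0.04 -0.09] turn 0.0 or 0.0
```

Good. Close on it with a firm grip.

```bash
python3 -m crank '[[[0,0,0,0],[0,0,0,0],[0,0,0,0],[0,0,0,0],[0,0,0,0]]]' 1 25; python3 -m crank '[[[0,0,0,0],[0,0,-0.5,0],[0,0,-1,0],[0,0,-2,0],[0,0,-3,0]]]'; python3 go.py .523 -.1995 .099 -.13
```

```text
t: 10.25
position: [0.5223, -0.1999, 0.0985]
eef_rot: [[-0.992, 0.129, 0.001], [0.129, 0.992, -0.0], [-0.001, -0.0, -1.0]]
force: [-0.1, -0.3, 2.1]
gripper_width: 0.342
t: 10.75
position: [0.5222, -0.1999, 0.1289]
eef_rot: [[-0.992, 0.129, 0.0], [0.129, 0.992, 0.0], [-0.0, 0.0, -1.0]]
force: [-0.2, 0.2, -0.6]
gripper_width: 0.342
t 10.75 pos [ 0.5222 -0.1999  0.1289] yaw -0.1296 F [-0.2  0.2 -0.6] w 0.342 q [ 0.73  0.79 -0.66  1.85  0.7   0.74  1.12]
shift cm [-0.08  0.05  2.99] turn 0.0 or 0.0
```

```bash
python3 -m crank '[[[0,0,-4,0],[0,0,-8,0],[0,0,-12,0],[0,0,-13,0],[0,0,-13,0]]]'; python3 go.py .4567 .2734 .259 -.277
```

```text
t: 11.25
position: [0.5228, -0.1998, 0.2604]
eef_rot: [[-0.992, 0.129, 0.004], [0.129, 0.992, -0.002], [-0.004, -0.001, -1.0]]
force: [-0.7, 0.3, -0.8]
gripper_width: 0.338
t 11.25 pos [ 0.5228 -0.1998  0.2604] yaw -0.1298 F [-0.7  0.3 -0.8] w 0.338 q [ 0.82  0.63 -0.79  1.73  0.53  1.    1.27]
shift cm [1.268e+01 4.607e+01 3.000e-02] turn 8.4 or 8.4
```

```bash
python3 -m crank '[[[1,3.5,0,0.5],[2,7.5,0,1],[3.3,12,0,2],[4.5,16.5,0,3],[5.5,20,0,4]]]'; python3 go.py .4567 .2734 .259 -.277
```

```text
t: 11.75
position: [0.4917, 0.008, 0.2567]
eef_rot: [[-0.98, 0.197, -0.003], [0.197, 0.98, 0.001], [0.004, 0.0, -1.0]]
force: [0.2, 0.5, -0.3]
gripper_width: 0.345
t 11.75 pos [0.4917 0.008  0.2567] yaw -0.1979 F [ 0.2  0.5 -0.3] w 0.345 q [ 0.47  0.54 -0.79  1.91  0.48  0.89  0.81]
shift cm [ 8.65 25.33 -0.2 ] turn 4.5 or 4.5
```

```bash
python3 -m crank '[[[1.5,4.5,0,1],[3,9,0,2],[4.5,13.5,0,3],[6,18,0,4],[7.2,21.5,0,4.5]]]'; python3 -m crank '[[[0.7,2,0,0],[1.3,3.8,0,0],[1.3,3.8,0,0],[1.3,3.8,0,0]]]'; python3 go.py .4567 .2734 .1865 -.277
```

```text
t: 12.25
position: [0.4638, 0.2329, 0.2566]
eef_rot: [[-0.962, 0.272, -0.003], [0.272, 0.962, -0.0], [0.003, -0.001, -1.0]]
force: [0.4, 0.2, -0.3]
gripper_width: 0.344
t: 12.65
position: [0.4629, 0.2695, 0.2567]
eef_rot: [[-0.962, 0.274, -0.003], [0.274, 0.962, -0.003], [0.002, -0.003, -1.0]]
force: [0.8, -1.3, -1.0]
gripper_width: 0.343
t 12.65 pos [0.4629 0.2695 0.2567] yaw -0.2776 F [ 0.8 -1.3 -1. ] w 0.343 q [-0.1   0.58 -0.73  1.8   0.47  0.94  0.26]
shift cm [0.69 0.22 7.02] turn -0.0 or 360.0
```

```bash
python3 -m crank '[[[0.7,0.2,3,0],[0.7,0.2,6,0],[0.7,0.2,9,0],[0.7,0.2,10,0],[0.7,0.2,10,0]]]'; python3 -m crank '[[[0,0,0,0],[0,0,0,0]]]'; python3 go.py .4567 .2734 .1365 -.277; cat > m2.py <<'E'
from h import *
import sys
np.set_printoptions(precision=4,suppress=True)
s=monitor.sense();R=np.array(s["eef_rot"]);p=np.array(s["position"]);zb=p[2]-.0945
I={c:grab_frame(c) for c in("side","top")}
b={"side":hullfill(mask(I["side"],"blue",(270,100,335,155)))}
print("bottom z",zb,"tcp",p[:2]);r=fit(b,(p[0],p[1],-.277),.058,.032,zb+.012,zb+.038);print("module side",r)
c,q=np.cos(-.277),np.sin(-.277);d=r[0][:2]-p[:2];print("module-tcp in socket axes mm",(c*d[0]+q*d[1])*1e3,(-q*d[0]+c*d[1])*1e3)
d=r[0][:2]-[.4540,.2713];print("module-socket (side/side) mm",(c*d[0]+q*d[1])*1e3,(-q*d[0]+c*d[1])*1e3)
f=lambda a:cv2.resize(a,(400,400),interpolation=cv2.INTER_CUBIC)
for n in("side","top"): I[n+"0"]=I[n].copy()
L=[((a,e,.032) ) for e in(-.0105,.0105) for a in(-.03,.03)]
cv2.imwrite(sys.argv[1],np.hstack([f(I["side"][95:175,260:340]),f(I["top"][170:250,205:285])]))
E
python3 m2.py pics/p7.png
```

```text
t: 13.15
position: [0.457, 0.2725, 0.1567]
eef_rot: [[-0.961, 0.276, -0.003], [0.276, 0.961, -0.003], [0.002, -0.004, -1.0]]
force: [0.5, 0.1, 0.7]
gripper_width: 0.343
t: 13.35
position: [0.458, 0.2748, 0.1595]
eef_rot: [[-0.961, 0.275, 0.002], [0.275, 0.961, 0.002], [-0.002, 0.002, -1.0]]
force: [0.6, -1.1, -0.1]
gripper_width: 0.341
t 13.35 pos [0.458  0.2748 0.1595] yaw -0.2786 F [ 0.6 -1.1 -0.1] w 0.341 q [-0.18  0.7  -0.62  1.9   0.61  0.73  0.13]
shift cm [ 0.09 -0.17  2.3 ] turn -0.1 or 359.9
bottom z 0.06504501584570396 tcp [0.458  0.2748]
module side (array([ 0.458 ,  0.2748, -0.377 ]), np.float64(135.0), {'side': 135})
module-tcp in socket axes mm 0.0 0.0
module-socket (side/side) mm 2.9247383178528548 4.4377883723695675
```

View pics/p7.png

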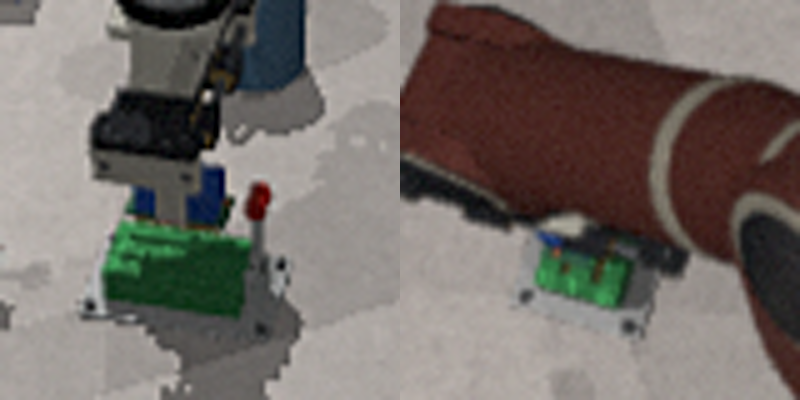

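```bash
python3 -m crank '[[[0.1,-0.17,0.5,0],[0.1,-0.17,1,0],[0.1,-0.17,1.5,0],[0.1,-0.17,2,0],[0.1,-0.17,2,0]]]'; python3 -m crank '[[[0,0,0,0],[0,0,0,0],[0,0,0,0]]]'; python3 go.py .4567 .2734 .1365 -.277
```

```text
t: 13.95
position: [0.4554, 0.2729, 0.1372]
eef_rot: [[-0.962, 0.274, -0.001], [0.274, 0.962, -0.001], [0.001, -0.001, -1.0]]
force: [0.3, -0.1, -0.1]
gripper_width: 0.346
t: 14.25
position: [0.4559, 0.2733, 0.1383]
eef_rot: [[-0.962, 0.274, 0.0], [0.274, 0.962, 0.0], [-0.0, 0.0, -1.0]]
force: [-0.4, -0.2, 0.6]
gripper_width: 0.342
t 14.25 pos [0.4559 0.2733 0.1383] yaw -0.2779 F [-0.4 -0.2  0.6] w 0.342 q [-0.2   0.73 -0.6   1.92  0.64  0.68  0.1 ]
shift cm [-0.07  0.04  0.18] turn -0.1 or 359.9
```

```bash
python3 -m crank '[[[0,0,0.15,0],[-0.05,0.03,0.15,0],[-0.05,0.03,0.15,0],[-0.05,0.03,0.15,0]]]'; cat > ov.py <<'E'
from h import *
s=monitor.sense();p=np.array(s["position"]);R=np.array(s["eef_rot"]);w=np.arctan2(R[1,1],R[0,1])-np.pi/2;zb=p[2]-.0945
print(p.round(4),round(w,4),"bottom",round(zb,4),"tilt",R[:2,2].round(4))
I=grab_frame("side");J=grab_frame("top");np.savez("pics/f.npz",I=I,J=J)
def draw(cam,img,a,b,n,k,sk,mod):
    o=cv2.resize(img[b:b+n,a:a+n],(n*k,n*k),interpolation=cv2.INTER_CUBIC)
    def box(x,y,yaw,L,W,z0,z1,col):
        q=np.array([proj(cam,P) for P in boxpts(x,y,yaw,L,W,z0,z1)]);q=(((q-[a,b]+.5)*k-.5)*16).astype(int)
        for i in range(8):
            for j in(1,2,4):
                if not i&j: cv2.line(o,tuple(map(int,q[i])),tuple(map(int,q[i|j])),col,1,cv2.LINE_AA,4)
    box(*sk,.1,.056,.0,.032,(255,255,0))
    x,y,t=mod
    box(x,y,t,.058,.032,zb+.012,zb+.038,(0,255,255));box(x,y,t,.072,.032,zb+.008,zb+.012,(255,0,255))
    for e in(-.0105,.0105): box(x-np.sin(t)*e,y+np.cos(t)*e,t,.06,.003,zb,zb+.008,(0,0,255))
    return o
o=draw("side",I,275,120,40,15,(.454,.2713,-.277),(p[0]-.0027,p[1]-.0021,w))
cv2.imwrite("pics/p8.png",o)
o=cv2.resize(I[120:160,275:315],(600,600),interpolation=cv2.INTER_CUBIC);cv2.imwrite("pics/p8raw.png",o)
E
python3 ov.py
```

```text
t: 14.65
position: [0.4564, 0.2733, 0.1367]
eef_rot: [[-0.962, 0.274, 0.0], [0.274, 0.962, 0.0], [-0.0, 0.0, -1.0]]
force: [0.0, -0.0, -1.0]
gripper_width: 0.344
[0.4564 0.2733 0.1367] -0.2781 bottom 0.0422 tilt [0.0001 0.0001]
```

View pics/p8.png

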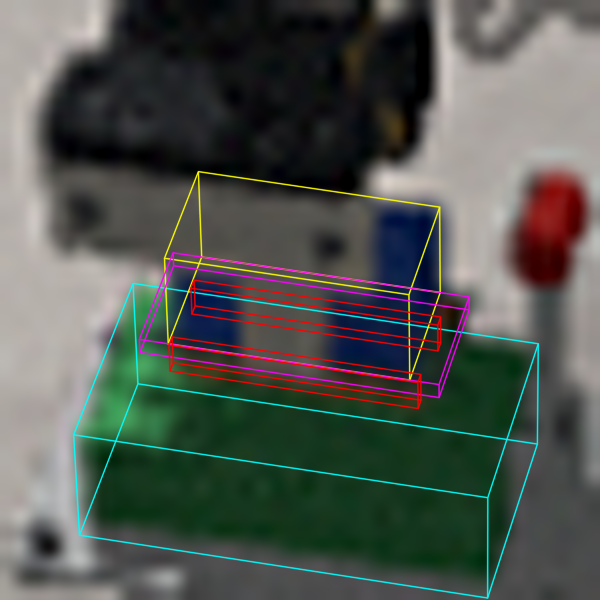

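View pics/p8raw.png

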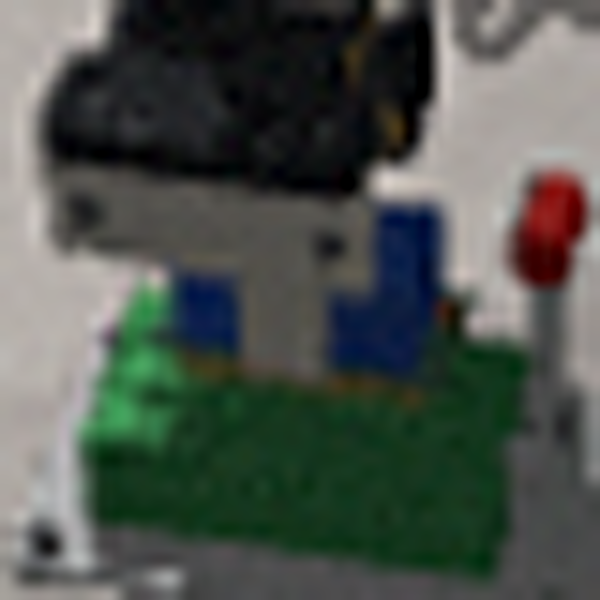

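```bash
python3 -m crank '[[[0,0,0,0],[0,0,0,0],[0,0,0,0],[0,0,0,0],[0,0,0,0]]]'; python3 go.py .4567 .2734 .1365 -.277; python3 - <<'E'
from h import *
b=grab_frame("side");k=mask(b,"red",(300,115,325,150));ys,xs=np.nonzero(k);print("knob side",xs.mean(),ys.mean(),"open",proj("side",(.5115,.2578,.091)),"shut-ish",proj("side",(.572,.2426,.0423)))
print(monitor.sense()["joint_vel"].round(3)); env.finish_job()
E
```

```text
t: 15.25
position: [0.4564, 0.2733, 0.1366]
eef_rot: [[-0.962, 0.274, 0.0], [0.274, 0.962, 0.0], [-0.0, 0.0, -1.0]]
force: [0.1, 0.5, 0.2]
gripper_width: 0.341
t 15.25 pos [0.4564 0.2733 0.1366] yaw -0.278 F [0.1 0.5 0.2] w 0.341 q [-0.2   0.73 -0.59  1.92  0.64  0.68  0.1 ]
shift cm [-0.03  0.02  0.01] turn -0.1 or 359.9
knob side 311.5 134.0 open [311.5020612  134.50491391] shut-ish [328.81486783 147.40545305]
[-0.     0.002  0.001 -0.     0.001  0.    -0.001]
the job is handed in; nothing more can be done
```

I swung the lever on the green socket fully open. I then took the largest blue module out of the tray, carried it over the connector box, and handed the job in at about 15.3 s. The arm is still holding the module level over the socket. The hand-in reports no verdict.

**Last checks:**
- **Lever:** upright. In the last side picture the red knob is at (311.5, 134.0), against (311.5, 134.5) computed for fully open.
- **Hover height:** the pin tips are at z ≈ 42 mm, about 10 mm above the socket top. This comes from the arm's measured pose and the height at which the module was gripped.
- **Alignment:** by the arm's pose the module is within about 0.3 mm of my estimated socket centre, and within 0.1° of its direction.
- **Grip and contact:** the fingers read about 32 mm, the module's width. The arm is steady and the wrist force is under 1 N, so there is no sign of contact.
- **Box clearance:** I carried the pin tips at about 160 mm, against the box's 78 mm. I saw no sign of contact during the crossing.

**Checks that disagreed or failed:**
- **Socket position:** the two cameras differed by about 4–5 mm. I used their combined fit. Across the slots it agreed to 0.1 mm with where the gripper had pinched the knob, which sits on the socket's centre line. Along the slots only the cameras support it, so it is good to about 1–2 mm.
- **Side-camera fit of the held module:** this failed because the gripper hides most of the module. I compared a drawn overlay with the picture instead, and the module and socket lined up to about 1–1.5 mm.

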